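# Tip a model container over and load it on its wagon

### The arm

A 6-joint arm with a two-finger parallel gripper is mounted at the origin on the work surface. World frame = base frame: x ahead of the robot, y to its left, z up, the work surface at z = 0. Lengths are in m, angles in rad, forces in N, time in s.
With the tool pointing down it reaches from about 0.425 to 1.125 m from the base axis. Payload 14.9 kg.
Tool frame: the origin (TCP) lies at the centre of the arm's flange, where the gripper is bolted on; the fingertips stand 191 mm ahead of it and the grasp point (between the pads) lies env.grasp_offset ahead of it (env.grasp_offset is the distance from the TCP to the grasp point, in m); z points along the fingers, y is the line along which they close (so a half turn about z gives the same grasp; the last joint's range is limited). The gripper opens to 91 mm and grips with 3 to 60 N. Pads are 32 mm wide; open, the fingers measure 118 mm over their backs; the gripper's body (76 mm by 178 mm) begins 60 mm behind the grasp point.
Start: joints at [-0.033, 0.379, 1.734, -0, 1.028, -0.033], TCP at [0.7, -0, 0.405] pointing down, gripper open.
Joint ranges: [-2.77, 2.77], [-0.74, 2.19], [0, 2.66], [-1.06, 4.2], [0.31, 2.87], [-3.08, 3.08]. Speed limits (rad/s): [1.89, 1.89, 2.39, 3.14, 3.14, 3.14].

### API

Orientations are given as [roll, pitch, yaw] about the fixed x, y, z axes, in that order (R = Rz(yaw) Ry(pitch) Rx(roll)).
In Python, from rig import env gives the robot as it stands. The module is installed in compiled form; this text tells all that it offers. Calls block until the motion is done:
- env.reach(position, orientation): joint-space move of the TCP to a pose.
- env.move_linear(position, rotation=None, velocity=0.15, stop_force=None): straight line of the TCP; rotation=None keeps the orientation; velocity is the mean speed in m/s. With stop_force (N) it stops when the force on the tool has changed by that much, and returns True; else False.
- env.movej(angles): joint-space move.
- env.move_gripper(opening, f_grip=None): opening from 0.0 (shut) to 1.0 (fully open); f_grip is the grip in N (None keeps the last); returns when the fingers have stopped.
- env.hold(seconds).
- env.inverse_kinematics(position, orientation): joint angles nearest the present ones, or None.
- env.read_state(): the state.
- env.snapshot(name): name is "scene" or "side" or "wrist"; returns (picture, depth): 420x560x3 uint8, blue, green, red; 420x560 float32, m along the optical axis (not along the pixel's ray), 0 where there is no reading.
- env.get_calibration(name): a dict with "K" (3x3 intrinsics, pixels), "R" (3x3) and "t" (3): a world point X has camera coordinates R X + t; the wrist camera has in their place "tool_from_camera" (4x4, takes a point from camera to tool coordinates, whose origin is the TCP and whose axes are the flange's). Camera axes: x right, y down, z forward; pixel columns grow to the right and rows downward; lengths in m; the calibration is good to about 2 mm. The wrist camera is an equidistant fisheye: a pixel r from the principal point sees the ray r / f radians off the axis. A picture is of the moment at which its call begins: read the wrist's pose just before it. get_calibration takes no time and is no camera call.
A pose or a line that the arm cannot do raises env.Unreachable and nothing moves.
- env.sign_off(): hands the job in; it is judged then, once.
Trained networks look in the newest picture that a camera, given by its name, has taken for a name from the list of things; names that differ only in an ending like _2 or _b are one class to them, and where a whole thing is asked for, a point or a joint stands for the part that bears it (a point fixed in the world has none). Each returns a list of dicts, best first, with "confidence" (0 to 1); they miss things now and then, are a little off and sometimes report something else, mostly with a low value. They report only what shows in the picture. A call takes as long as a camera call. They do not tell look-alikes from the thing itself.
- env.trace(camera, thing): "region" (420x560 bool, what is visible of it) and "box" ([centre column, centre row, width, height] in pixels, round what is visible of it).
- env.spot_point(camera, thing): "pixel" ([column, row] in pixels: a listed point, or the origin of a listed thing).
The state is a dict: "t": time; "joint_pos": joint angles; "joint_vel": joint speeds; "joint_torque": joint torques, N m; "position": TCP position; "eef_rot": TCP orientation; "force": force on the tool from outside, world axes, zero at the start; "ft_torque": the same for the moment, N m; "opening": opening from 0.0 (shut) to 1.0 (fully open); "gripper_force": force on a finger pad.
Only numpy, scipy, OpenCV 4.12 (cv2) and the standard library are available. Lean on these libraries where they do the work, as an engineer would, in place of code of your own. Each camera call takes 0.05 s, during which the arm holds its last target. There are 200 camera calls.

### The job

Take the model container that stands on end, stand it on the bench with its underside flat against the near edge of the low cork-faced board, and let go of it there; then tip it over that edge so that it comes to lie on the cork, roof up and untouched. After that take hold of it again and load it on the wagon, roof up, on the deck between the kerbs and pushed fully home against the bulkhead (either end of the container may face the bulkhead); set it down without dropping it, let go, and leave everything else on the bench where it is.

Things in the scene. Friction and masses are not known exactly. Their poses are not given: they have to be found in the camera images.
- container_mid (a point): Centre of the model freight container standing on end: rigid box, length 135 mm, width 54 mm, underside to roof 58 mm, 0.2 to 0.4 kg. Axes: z along its length to the end with four locking rods (up at the start), x out of its roof (broad shallow ribs), so -x out of its underside (dark, thin steel cross-beams), y across its width (corrugated sides). At first 67.5 mm above the bench
- container_roof (a point): Centre of that container's roof face, 29 mm from container_mid along its x; same axes
- stop (a point): The low stop: middle of the top of the near edge of a fixed cork-faced plywood board, 170 x 170 mm, 14 mm thick, lying on the bench. x points from this edge inwards over the board (roughly away from the robot), y along the edge, z up. The edge's face is upright
- wagon_home (a point): Where container_mid is once fully home on the yellow wagon (fixed). x along the wagon to the bulkhead (50 mm high), whose inner face is 67.5 mm ahead; z up. Deck 29 mm below this point, 44 mm above the bench, reaching 127 mm behind (-x), open there. Kerbs along both sides: 6 mm high, 5 mm thick, 61 mm apart inside; container lies lengthwise between them
- jar_a: Bystander to leave alone: amber jar with white cap, 48 mm across, 72 mm tall. Origin at the centre of its underside
- jar_b: Bystander to leave alone: smaller amber jar with white cap, 42 mm across, 60 mm tall. Origin at the centre of its underside
- can: Bystander to leave alone: upright tin can, 52 mm across, 110 mm tall. Origin at the centre of its underside
- container_2: Bystander to leave alone: a second scale container like the first, already lying on its underside; not the one to load. Origin at the centre of its underside, at mid-length
- screwdriver: Bystander to leave alone: screwdriver, 160 mm, lying flat. Origin at the centre of its underside, at mid-length
- cup: Bystander to leave alone: red plastic cup, 72 mm across, 75 mm tall. Origin at the centre of its underside
- putty_tin: Bystander to leave alone: flat round tin, 60 mm across, 30 mm tall. Origin at the centre of its underside
Mind the look-alikes: they are no part of the job. There is more than one size of the part that bears stop; the job needs the larger.

How it is judged:
By the outcome, as a careful person would: the job done as asked, in the order asked, and still so for the second after the job is handed in, with the robot touching nothing.
It also fails if it takes over 72 s, if anything falls off the work surface, if the arm or the gripper's body presses on something with over 40 N, if the wrist force passes 120 N, or if a joint passes its speed limit or range.

## Working session

There is one attempt and no reset: what is moved stays moved. The work goes in short steps, each a Python script; the robot and the scene stay as the last script left them, time stands still between calls to the robot, and variables do not carry over. Pictures are saved under pics/ and viewed, at most 10 in all, crops included, and the job is handed in when it is done.

```bash
mkdir -p pics
cat > h.py <<'E'
import numpy as np, cv2
from rig import env
from scipy.spatial.transform import Rotation as Ro
def cloud(cam, dep):
    c=env.get_calibration(cam); K=np.array(c["K"]); v,u=np.mgrid[0:420,0:560]
    P=np.stack([(u-K[0,2])/K[0,0]*dep,(v-K[1,2])/K[1,1]*dep,dep],-1)
    W=(P-np.array(c["t"]))@np.array(c["R"]); W[dep<=0]=np.nan
    return W
E
python3 - <<'E'
from h import *
print(env.grasp_offset)
ims=[]
for cam in ("scene","side"):
    im,d=env.snapshot(cam); cv2.imwrite(f"pics/{cam}0.png",im); np.savez(f"{cam}0.npz",im=im,d=d)
    W=cloud(cam,d)
    for th in ("container_mid","stop","wagon_home","container_2","jar_a","can","cup","putty_tin","screwdriver","container_roof"):
        for r in env.spot_point(cam,th):
            if r["confidence"]<.3: continue
            u,v=np.round(r["pixel"]).astype(int)
            print(cam,th,round(r["confidence"],2),u,v,W[min(v,419),min(u,559)].round(3))
E
```

```text
0.172
scene container_mid 0.84 346 235 [0.545 0.265 0.099]
scene container_mid 0.65 273 172 [ 0.424 -0.129  0.019]
scene container_mid 0.44 338 208 [0.413 0.148 0.025]
scene stop 0.94 288 205 [0.497 0.003 0.001]
scene stop 0.93 309 288 [0.709 0.264 0.002]
scene wagon_home 0.76 204 167 [ 0.586 -0.31   0.04 ]
scene wagon_home 0.36 207 128 [ 0.422 -0.469  0.032]
scene container_2 0.68 194 222 [ 0.794 -0.131  0.063]
scene jar_a 0.71 338 207 [0.412 0.147 0.028]
scene jar_a 0.42 273 173 [ 0.425 -0.128  0.016]
scene can 0.92 258 272 [0.792 0.137 0.05 ]
scene cup 0.89 433 257 [0.39  0.486 0.036]
scene putty_tin 0.61 208 127 [ 0.416 -0.47   0.033]
scene screwdriver 0.58 228 254 [0.782 0.002 0.006]
scene container_roof 0.69 354 239 [0.516 0.279 0.065]
side container_mid 0.74 228 166 [nan nan nan]
side container_mid 0.5 253 290 [ 0.404 -0.154  0.036]
side stop 0.82 266 233 [0.524 0.013 0.013]
side stop 0.63 283 157 [0.712 0.264 0.015]
side wagon_home 0.88 342 295 [ 0.595 -0.28   0.051]
side wagon_home 0.34 261 233 [0.512 0.021 0.01 ]
side container_2 0.8 371 252 [ 0.732 -0.207  0.058]
side jar_a 0.9 208 221 [0.39  0.12  0.028]
side jar_a 0.57 249 289 [ 0.395 -0.15   0.042]
side can 0.56 317 179 [0.751 0.112 0.034]
side cup 0.79 160 155 [0.356 0.451 0.025]
side putty_tin 0.58 312 414 [ 0.384 -0.498  0.031]
side screwdriver 0.81 341 209 [ 0.772  0.    -0.004]
side container_roof 0.9 226 159 [0.505 0.232 0.13 ]
```

View pics/scene0.png

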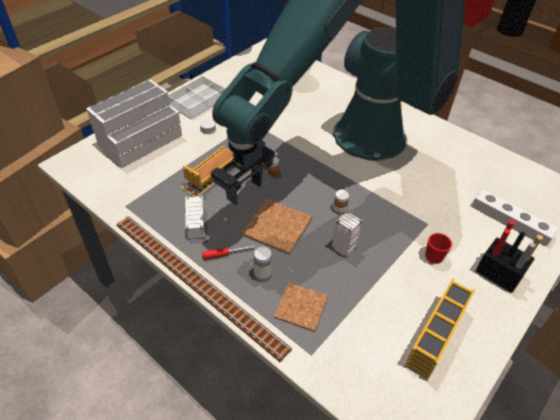

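View pics/side0.png

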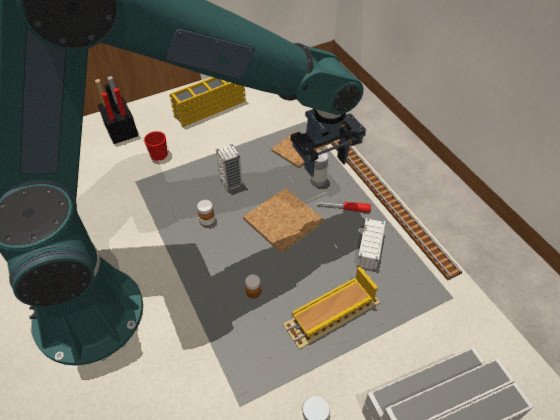

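The scene view shows the standing container at (346,235), the larger cork board at (278,225), and the wagon at (208,167). In the side view the container is at (229,168), the board at (284,219), and the wagon at (332,310) with its bulkhead at (367,285).

Run:
```python
from h import *
crops=[]
def rect(P,n):
    r=cv2.minAreaRect(P[:,:2].astype(np.float32)*1000); print(n,len(P),np.round(r[0],1),np.round(r[1],1),round(r[2],1),"z",P[:,2].mean().round(4)); return cv2.boxPoints(r).round(1).tolist()
for cam in("scene","side"):
    z=np.load(cam+"0.npz"); im,d=z["im"],z["d"]; W=cloud(cam,d)
    x,y,h=np.moveaxis(W,-1,0); hsv=cv2.cvtColor(im,cv2.COLOR_BGR2HSV)
    cork=(hsv[...,1]>90)&(hsv[...,0]<20)&(abs(h-.012)<.014)&(x>.44)&(x<.78)&(abs(y)<.17)
    cork=cv2.erode(cork.astype(np.uint8),np.ones((2,2)))>0
    print(rect(W[cork],cam+" cork"))
    top=(h>.122)&(h<.15)&(abs(x-.53)<.1)&(abs(y-.25)<.1); print(rect(W[top],cam+" top"))
    body=(h>.03)&(h<.15)&(abs(x-.53)<.1)&(abs(y-.25)<.1); print(rect(W[body],cam+" body"))
    wg=(h>.03)&(h<.11)&(abs(x-.6)<.16)&(y<-.17)&(y>-.42)&(hsv[...,1]>100); print(rect(W[wg],cam+" wagon"))
    bk=wg&(h>.075); 
    if bk.sum()>5: print(rect(W[bk],cam+" bulk"))
    dk=(abs(h-.044)<.006)&wg; print(rect(W[dk],cam+" deck"))
    boxes={"scene":[(310,190,80,80),(160,110,120,80)],"side":[(190,120,80,80),(270,260,120,80)]}[cam]
    for (a,b,w,hh) in boxes: crops.append(cv2.resize(im[b:b+hh,a:a+w],(w*300//hh*1 if w==hh else 450,300),interpolation=cv2.INTER_CUBIC))
cv2.imwrite("pics/crops.png",np.vstack([np.hstack(crops[:2]),np.hstack(crops[2:])]))
```

```text
scene cork 2044 [595.1  41.6] [174.1 167.7] 14.7 z 0.0139
[[489.6000061035156, 100.5999984741211], [532.0999755859375, -61.599998474121094], [700.5999755859375, -17.5], [658.0, 144.8000030517578]]
scene top 306 [520.8 252.2] [59.4 59.2] 0.2 z 0.1326
[[491.1000061035156, 281.79998779296875], [491.20001220703125, 222.5], [550.5999755859375, 222.6999969482422], [550.5, 281.8999938964844]]
scene body 804 [520.5 252.3] [60.  61.8] 89.4 z 0.0989
[[489.29998779296875, 222.60000610351562], [551.0999755859375, 222.0], [551.7000122070312, 282.0], [490.0, 282.6000061035156]]
scene wagon 878 [ 565.4 -293.4] [215.1  81.8] 3.7 z 0.0519
[[455.5, -259.5], [460.79998779296875, -341.1000061035156], [675.4000244140625, -327.29998779296875], [670.0999755859375, -245.6999969482422]]
scene bulk 106 [ 662.2 -287.7] [16.4 80.9] 2.8 z 0.0879
[[652.0999755859375, -247.6999969482422], [656.0, -328.5], [672.4000244140625, -327.70001220703125], [668.5, -246.89999389648438]]
scene deck 596 [ 564.5 -294.1] [207.4  81. ] 4.0 z 0.0445
[[458.20001220703125, -261.1000061035156], [463.8999938964844, -341.79998779296875
[... 641 characters left out ...]
, 285.79998779296875], [490.8999938964844, 286.29998779296875]]
side wagon 2477 [ 564.1 -291.4] [209.6  77.7] 3.7 z 0.0497
[[457.0, -259.3999938964844], [462.1000061035156, -337.0], [671.2000122070312, -323.29998779296875], [666.2000122070312, -245.8000030517578]]
side bulk 191 [ 661.8 -286.3] [15.4 75.5] 2.0 z 0.0891
[[652.7000122070312, -248.89999389648438], [655.4000244140625, -324.3999938964844], [670.7999877929688, -323.79998779296875], [668.2000122070312, -248.3000030517578]]
side deck 1946 [ 561.7 -291.1] [205.   77.4] 4.1 z 0.045
[[456.70001220703125, -259.8999938964844], [462.20001220703125, -337.0], [666.5999755859375, -322.29998779296875], [661.0999755859375, -245.10000610351562]]
```

View pics/crops.png

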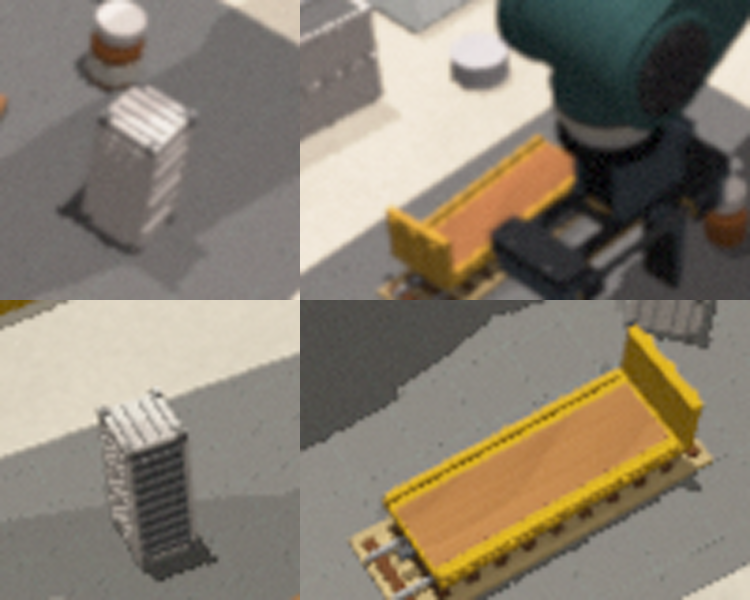

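Run:
```python
from h import *
for cam in("scene","side"):
    c=env.get_calibration(cam); print(cam,(-np.array(c["R"]).T@np.array(c["t"])).round(2))
    z=np.load(cam+"0.npz"); W=cloud(cam,z["d"])
    for v in ([225,240] if cam=="scene" else [160,172,182]):
        for u in range(332,360,2) if cam=="scene" else range(215,246,2): print(u,v,W[v,u].round(3),end=" ")
        print()
    # plane fit by ransac of vertical planes
    m=(W[...,2]>.03)&(W[...,2]<.122)&(abs(W[...,0]-.53)<.08)&(abs(W[...,1]-.25)<.08); P=W[m][:,:2]
    rng=np.random.default_rng(0)
    for k in range(2):
        best=None
        for _ in range(800):
            a,b=P[rng.choice(len(P),2,False)]; n=np.array([-(b-a)[1],(b-a)[0]]); 
            if np.linalg.norm(n)<.02: continue
            n/=np.linalg.norm(n); i=abs((P-a)@n)<.002
            if best is None or i.sum()>best.sum(): best=i
        Q=P[best]; _,s,vt=np.linalg.svd(Q-Q.mean(0),full_matrices=False)
        t=(Q-Q.mean(0))@vt[0]
        print("plane",len(Q),"n",vt[1].round(3),np.degrees(np.arctan2(vt[1][1],vt[1][0])).round(1),"mean",Q.mean(0).round(4),"ext",np.percentile(t,[1,99]).round(4)); P=P[~best]
```

```text
scene [1.41 0.71 1.25]
332 225 [ 0.466  0.166 -0.002] 334 225 [ 0.461  0.171 -0.002] 336 225 [0.546 0.226 0.115] 338 225 [0.544 0.232 0.118] 340 225 [0.543 0.238 0.121] 342 225 [0.543 0.245 0.127] 344 225 [0.548 0.254 0.139] 346 225 [0.542 0.257 0.136] 348 225 [0.539 0.262 0.138] 350 225 [0.533 0.265 0.135] 352 225 [0.526 0.268 0.131] 354 225 [0.528 0.275 0.138] 356 225 [0.52  0.277 0.133] 358 225 [0.507 0.277 0.121] 
332 240 [0.519 0.206 0.003] 334 240 [0.545 0.227 0.044] 336 240 [0.542 0.233 0.046] 338 240 [0.545 0.241 0.056] 340 240 [0.542 0.246 0.057] 342 240 [0.547 0.256 0.07 ] 344 240 [0.539 0.258 0.064] 346 240 [0.549 0.27  0.084] 348 240 [0.544 0.274 0.082] 350 240 [0.544 0.28  0.087] 352 240 [0.528 0.279 0.072] 354 240 [0.517 0.28  0.062] 356 240 [0.496 0.276 0.04 ] 358 240 [ 0.46   0.266 -0.002] 
plane 235 n [ 1.    -0.008] -0.4 mean [0.5443 0.2518] ext [-0.029   0.0289]
plane 140 n [-0.002 -1.   ] -90.1 mean [0.5174 0.2794] ext [-0.0249  0.0314]
side [ 0.15 -0.81  1.2 ]
215 160 [0.514 0.37  0.001] 217 160 [0.493 0.282 0.087] 219 160 [0.494 0.266 0.1  ] 221 160 [0.493 0.242
[... 712 characters left out ...]
 ] 241 172 [0.546 0.226 0.06 ] 243 172 [ 0.573  0.278 -0.   ] 245 172 [0.578 0.273 0.001] 
215 182 [0.475 0.276 0.003] 217 182 [ 0.481  0.277 -0.001] 219 182 [0.487 0.272 0.001] 221 182 [0.492 0.267 0.003] 223 182 [0.493 0.252 0.016] 225 182 [0.493 0.232 0.037] 227 182 [0.498 0.229 0.036] 229 182 [0.504 0.228 0.034] 231 182 [0.511 0.227 0.032] 233 182 [0.517 0.226 0.029] 235 182 [0.524 0.229 0.023] 237 182 [0.531 0.229 0.019] 239 182 [0.536 0.225 0.021] 241 182 [0.544 0.228 0.015] 243 182 [0.553 0.235 0.003] 245 182 [ 0.56   0.235 -0.001] 
plane 222 n [ 0.046 -0.999] -87.4 mean [0.5182 0.2264] ext [-0.028   0.0262]
plane 119 n [-1.    -0.005] -179.7 mean [0.4931 0.2568] ext [-0.0277  0.0289]
```

The side crop shows dark cross-beams on the container's -y face, at crop (160,500), so that is the underside. The scene crop shows the broad-ribbed roof facing +y. The wagon's bulkhead is at its +x end. Next I'll refine the board edge and grasp the container.

```bash
cat >> h.py <<'E'
def onplane(cam,uv,z):
    c=env.get_calibration(cam); K=np.array(c["K"]);R=np.array(c["R"]);t=np.array(c["t"])
    uv=np.asarray(uv,float).reshape(-1,2); d=np.c_[uv,np.ones(len(uv))]@np.linalg.inv(K).T@R; C=-R.T@t
    return C+d*((z-C[2])/d[:,2])[:,None]
G=env.grasp_offset
def down(yaw): return [np.pi,0,yaw]   # tool z down, tool y = (sin yaw,-cos yaw)
E
cat > board.py <<'E'
from h import *
for cam in("scene","side"):
    z=np.load(cam+"0.npz"); im,d=z["im"],z["d"]; W=cloud(cam,d)
    hsv=cv2.cvtColor(im,cv2.COLOR_BGR2HSV)
    m=((hsv[...,1]>90)&(hsv[...,0]<22)&(W[...,2]<.035)&(abs(W[...,0]-.595)<.14)&(abs(W[...,1]-.04)<.14)).astype(np.uint8)
    m=cv2.morphologyEx(m,cv2.MORPH_OPEN,np.ones((3,3))); n,l,s,_=cv2.connectedComponentsWithStats(m); m=(l==1+s[1:,4].argmax()).astype(np.uint8)
    ct=max(cv2.findContours(m,0,cv2.CHAIN_APPROX_NONE)[0],key=len)[:,0]
    P=onplane(cam,ct,.014)[:,:2]; a=np.radians(14.7); ex=np.array([np.cos(a),np.sin(a)]); ey=np.array([-ex[1],ex[0]])
    q=(P-[.595,.0416])@np.c_[ex,ey]
    for nm,i,sel in (("near",0,q[:,0]<-.072),("far",0,q[:,0]>.072),("left",1,q[:,1]>.072),("right",1,q[:,1]<-.072)):
        s=sel&(abs(q[:,1-i])<.07)
        if s.sum()<8: continue
        k=np.polyfit(q[s,1-i],q[s,i],1); r=abs(np.polyval(k,q[s,1-i])-q[s,i]); 
        s2=np.flatnonzero(s)[r<.003]; k=np.polyfit(q[s2,1-i],q[s2,i],1)
        print(cam,nm,len(s2),"off",k[1].round(4),"rot deg",np.degrees(np.arctan(k[0])*(-1 if i==0 else 1)).round(2))
st=env.read_state(); print(st["eef_rot"],st["position"])
E
python3 board.py
python3 - <<'E'
from h import *
x,y=.519,.253
for yaw in (np.pi/2,-np.pi/2):
    for dy in (0,np.radians(104.7)):
        p=[x,y,.1+G] if dy==0 else [.485,.013,.1+G]
        print(yaw,dy,env.inverse_kinematics(p,down(yaw+dy)))
print([env.inverse_kinematics([.44+k,.006,.125+G],down(np.radians(14.7)-np.pi*j)) is not None for k in(-.03,-.01,0,.06) for j in (0,1)])
E
```

```text
scene near 36 off -0.0849 rot deg -0.01
scene far 40 off 0.087 rot deg -0.3
scene left 30 off 0.0828 rot deg -0.45
scene right 29 off -0.0861 rot deg -0.28
side near 31 off -0.0892 rot deg -0.69
side far 31 off 0.082 rot deg 0.06
side left 35 off 0.0824 rot deg -0.58
side right 37 off -0.0901 rot deg -0.3
[-3.14153083e+00  2.04270224e-05  1.57079481e+00] [ 7.00003727e-01 -1.09782554e-05  4.04698635e-01]
1.5707963267948966 0 [ 4.13212711e-01  3.84316451e-01  2.03034954e+00 -4.44089210e-16
  7.26926666e-01  4.13212711e-01]
1.5707963267948966 1.827359726838063 [-0.02124476  0.26330735  2.21090485  0.          0.66738046 -1.84860449]
-1.5707963267948966 0 [ 4.13212711e-01  3.84316451e-01  2.03034954e+00 -4.44089210e-16
  7.26926666e-01 -2.72837994e+00]
-1.5707963267948966 1.827359726838063 [-2.12447601e-02  2.63307349e-01  2.21090485e+00 -4.44089210e-16
  6.67380459e-01  1.29298817e+00]
[True, True, True, True, True, True, True, True]
```

```bash
cat >> h.py <<'E'
a=np.radians(14.4); EX=np.array([np.cos(a),np.sin(a),0]); EY=np.array([-EX[1],EX[0],0]); STOP=np.array([.5115,.0171,0])
def up(p,z): return [p[0],p[1],z+G]
def sv(cam,n):
    im,d=env.snapshot(cam); cv2.imwrite(f"pics/{n}.png",im); np.savez(n+".npz",im=im,d=d); return im,d
E
python3 - <<'E'
from h import *
p=[.519,.253]
env.reach(up(p,.21),down(np.pi/2)); env.move_gripper(1.0)
print(env.move_linear(up(p,.10),velocity=.12,stop_force=8))
env.move_gripper(0.0,25); s=env.read_state(); print(s["opening"]*91,s["gripper_force"],s["t"])
env.move_linear(up(p,.20),velocity=.15)
yaw=np.pi/2+np.radians(104.4)
q=STOP-EX*(.029+.018)
env.reach(up(q,.20),down(yaw))
print(env.move_linear(up(q,.13),velocity=.15))
print(env.move_linear(up(q,.101),velocity=.05,stop_force=6), env.read_state()["position"])
hit=env.move_linear(up(q+EX*.026,.101),velocity=.02,stop_force=5)
s=env.read_state(); print("edge",hit,np.dot(s["position"]-STOP,EX),s["force"],s["t"])
sv("side","place"); sv("scene","place2")
E
python3 -c "
import cv2,numpy as np
a=cv2.imread('pics/place.png')[150:270,190:310];b=cv2.imread('pics/place2.png')[150:270,230:350]
cv2.imwrite('pics/placec.png',np.hstack([cv2.resize(i,(400,400),interpolation=2) for i in(a,b)]))"
```

```text
False
53.85516833983923 24.926286041736603 4.2333
False
True [0.46562591 0.00540489 0.27202724]
edge True -0.04703699551252727 [-1.39319326 -0.18113442  5.26623268] 8.525
```

View pics/placec.png

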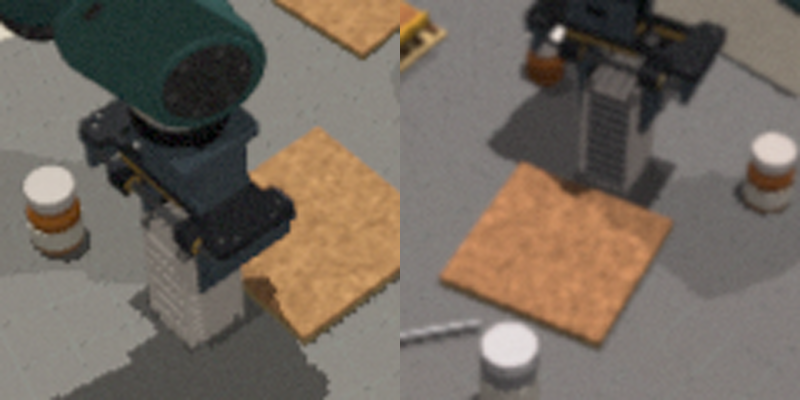

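The container's underside (ribbed face at crop (615,135)) faces the board edge. It had touched the bench before reaching the edge. I'll lift 2 mm and then advance.

Run:
```python
from h import *
q=STOP-EX*.047
env.move_linear(up(q,.1035),velocity=.03); env.hold(.2)
hit=env.move_linear(up(q+EX*.028,.1035),velocity=.02,stop_force=5)
s=env.read_state(); p=s["position"]; print("edge",hit,np.dot(p-STOP,EX),s["force"],s["ft_torque"],p[2]-G)
```

```text
edge True -0.02782997561386695 [-0.36960263  0.41163039 -3.4771541 ] [ 0.15002942 -0.03684512 -0.01865019] 0.10302564306455098
```

Run:
```python
from h import *
p=np.array(env.read_state()["position"])
hit=env.move_linear(p+EX*.006,velocity=.015,stop_force=4)
s=env.read_state(); p=np.array(s["position"]); print("edge",hit,np.dot(p-STOP,EX),s["force"])
hit=env.move_linear(p-[0,0,.006],velocity=.02,stop_force=3); s=env.read_state(); print(hit,s["position"][2]-G,s["force"])
env.move_gripper(1.0); p=np.array(s["position"])
env.move_linear([p[0],p[1],.215+G],velocity=.15)
b=STOP-EX*.11; env.move_gripper(0.0)
env.reach(up(b,.215),down(np.radians(14.4+180)))
print(env.read_state()["t"])
im,d=sv("side","rel"); sv("scene","rel2")
a=cv2.imread('pics/rel.png')[150:270,190:310];b=cv2.imread('pics/rel2.png')[150:270,230:350]
cv2.imwrite('pics/relc.png',np.hstack([cv2.resize(i,(400,400),interpolation=2) for i in(a,b)]))
for cam,n in(("side","rel"),("scene","rel2")):
    W=cloud(cam,np.load(n+".npz")["d"]); m=(W[...,2]>.118)&(W[...,2]<.145)&(np.linalg.norm(W[...,:2]-(STOP-EX*.029)[:2],axis=-1)<.05)
    if m.sum()>30: print(cv2.minAreaRect(W[m][:,:2].astype(np.float32)), (W[m][:,:2]-STOP[:2]).mean(0)@EX[:2])
```

```text
edge True -0.026846065857185984 [ 0.15094587  0.38950812 -3.43181223]
True 0.10024022080259115 [ 0.49211086 -0.93361365  0.82700277]
13.975
((0.482597678899765, 0.009198494255542755), (0.058470770716667175, 0.05258199945092201), 13.431986808776855) -0.03227223862322495
((0.4838491678237915, 0.011830376461148262), (0.062365930527448654, 0.053700923919677734), 13.167311668395996) -0.024654729782828743
```

View pics/relc.png

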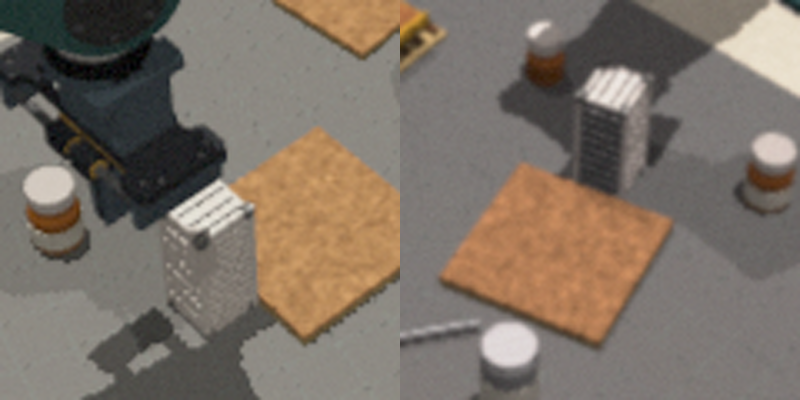

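The container stands free with its underside against the board edge; it's at left crop (210,260) and right crop (610,130). Now I'll tip it.

Run:
```python
from h import *
b=STOP-EX*.11
env.move_linear(up(b,.12),velocity=.12)
env.move_linear(up(STOP-EX*.082,.12),velocity=.06)
env.move_linear(up(STOP-EX*.012,.12),velocity=.05)
env.hold(.2); s=env.read_state(); print(s["force"])
env.move_linear(up(STOP-EX*.06,.16),velocity=.2)
env.reach(up(np.array([.50,.17,0]),.25),down(np.radians(14.4+180))); print(env.read_state()["t"])
im1,_=sv("side","tip"); im2,_=sv("scene","tip2")
cv2.imwrite('pics/tipc.png',np.hstack([cv2.resize(i,(400,400),interpolation=2) for i in(im1[150:270,220:340],im2[160:280,220:340])]))
a=np.radians(14.4)
for cam,n in(("side","tip"),("scene","tip2")):
    W=cloud(cam,np.load(n+".npz")["d"]); m=(W[...,2]>.062)&(W[...,2]<.085)&(np.linalg.norm(W[...,:2]-(STOP+EX*.05)[:2],axis=-1)<.11)
    print(m.sum(),np.median(W[m][:,2]))
    if m.sum()>30: print(cv2.minAreaRect(W[m][:,:2].astype(np.float32)))
```

```text
[-0.36824846  0.21270272 -0.18116558]
18.6417
777 0.0711419710073075
((0.5439042448997498, 0.027881452813744545), (0.13738548755645752, 0.05906228721141815), 14.346654891967773)
555 0.07039930074659523
((0.5450903177261353, 0.026606565341353416), (0.14106251299381256, 0.0576494075357914), 15.036581039428711)
```

View pics/tipc.png

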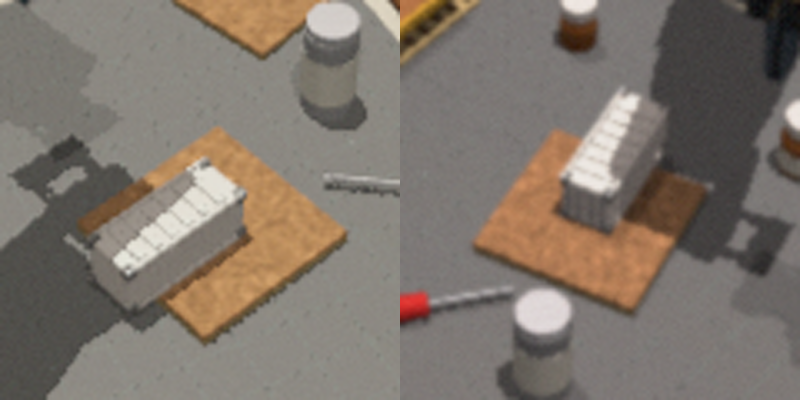

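The container lies on the cork, roof up, at left crop (170,230), centre (0.5445, 0.0273), yaw 14.5°. Now I'll measure the wagon.

Run:
```python
from h import *
w=np.radians(3.7); ex=np.array([np.cos(w),np.sin(w)]); ey=np.array([-ex[1],ex[0]]); O=np.array([.57,-.291])
for cam,n in(("side","tip"),("scene","tip2")):
    z=np.load(n+".npz"); im,d=z["im"],z["d"]; W=cloud(cam,d); hsv=cv2.cvtColor(im,cv2.COLOR_BGR2HSV)
    Q=(W[...,:2]-O)@np.c_[ex,ey]; reg=(abs(Q[...,0])<.12)&(abs(Q[...,1])<.055)
    h=W[...,2]; q=Q[reg&(h>.03)&(h<.1)]
    i=reg&(abs(h-.044)<.008)&(abs(Q[...,1])<.02); print(cam,"deck HSV",np.median(hsv[i],0),"z",np.median(h[i]).round(4))
    H=np.median(hsv[i][:,0])
    k=reg&(h>.075)&(h<.1); print("bulk x pct",np.percentile(Q[k][:,0],[2,10,50,90,98]).round(4),"y",np.percentile(Q[k][:,1],[2,98]).round(4), k.sum())
    if cam=="side":
        k=reg&(h>.055)&(h<.088)&(Q[...,0]>.06); c=np.polyfit(Q[k][:,1],Q[k][:,0],1)
        r=abs(np.polyval(c,Q[k][:,1])-Q[k][:,0])<.003; c=np.polyfit(Q[k][r,1],Q[k][r,0],1); print("inner face x",c[1].round(4),"rot",-np.degrees(c[0]).round(2),r.sum())
    for a in (0,):
        S=hsv.astype(int); wood=reg&(abs(S[...,0]-H)<6)&(h>.03)&(h<.06)
        ywl=reg&(S[...,0]>=H+6)&(h>.03)
        print("wood hue",H,"yellow hue",np.median(S[ywl][:,0]))
        m=cv2.morphologyEx(wood.astype(np.uint8),cv2.MORPH_OPEN,np.ones((3,3)))
        ct=max(cv2.findContours(m,0,cv2.CHAIN_APPROX_NONE)[0],key=len)[:,0]
        c3=(onplane(cam,ct,.044)[:,:2]-O)@np.c_[ex,ey]
        for s in(1,-1):
            e=(c3[:,1]*s>.015)&(abs(c3[:,0])<.07); k=np.polyfit(c3[e,0],c3[e,1],1); r=abs(np.polyval(k,c3[e,0])-c3[e,1])<.003; k=np.polyfit(c3[e][r,0],c3[e][r,1],1)
            print("deck edge",s,k[1].round(4),np.degrees(k[0]).round(2),r.sum())
        m=reg&(S[...,1]>100)&(h>.038)&(h<.062); ct=max(cv2.findContours(m.astype(np.uint8),0,cv2.CHAIN_APPROX_NONE)[0],key=len)[:,0]
        c3=(onplane(cam,ct,.050)[:,:2]-O)@np.c_[ex,ey]
        for s in(1,-1):
            e=(c3[:,1]*s>.025)&(abs(c3[:,0])<.06); print("outer",s,np.median(c3[e,1]).round(4))
```

```text
side deck HSV [ 15. 151. 191.] z 0.0447
bulk x pct [0.0845 0.0858 0.0878 0.0936 0.0963] y [-0.0363  0.0354] 189
inner face x 0.0867 rot 0.21 159
wood hue 15.0 yellow hue 22.0
deck edge 1 0.0236 -0.93 47
deck edge -1 -0.0239 -0.25 46
outer 1 0.0346
outer -1 -0.0396
scene deck HSV [ 12. 154. 184.] z 0.0446
bulk x pct [0.0862 0.0882 0.0936 0.0975 0.1003] y [-0.0374  0.0356] 106
wood hue 12.0 yellow hue 19.0
deck edge 1 0.0221 -0.84 25
deck edge -1 -0.0265 1.31 21
outer 1 0.0412
outer -1 -0.0355
```

Run:
```python
from h import *
w=np.radians(3.6); ex=np.array([np.cos(w),np.sin(w),0]); ey=np.array([-ex[1],ex[0],0]); HOME=np.array([.57,-.291,0])+ex*.0192-ey*.0006
c=np.array([.5445,.0273,0]); y1=np.radians(14.5+180); y2=w+np.pi
env.move_gripper(1.0)
env.reach(up(c,.16),down(y1))
print(env.move_linear(up(c,.054),velocity=.1,stop_force=8))
env.move_gripper(0.0,25); s=env.read_state(); print(s["opening"]*91,s["t"])
env.move_linear(up(c,.17),velocity=.15)
p=HOME-ex*.022
env.reach(up(p,.17),down(y2))
sv("side","wag"); sv("scene","wag2")
print(env.move_linear(up(p,.098),velocity=.1,stop_force=10))
h=env.move_linear(up(p,.080),velocity=.03,stop_force=3); s=env.read_state(); z=s["position"][2]-G; print("deck",h,z,s["force"],s["t"])
```

```text
False
53.8428643049092 22.7333
False
deck True 0.08352417886958691 [ 2.08446971 -1.75128159  2.71196748] 26.3333
```

Run:
```python
from h import *
w=np.radians(3.6); ex=np.array([np.cos(w),np.sin(w),0]); p=np.array(env.read_state()["position"]); p[2]=.0853+G
env.move_linear(p,velocity=.03); env.hold(.2)
h=env.move_linear(p+ex*.032,velocity=.02,stop_force=5); s=env.read_state(); q=np.array(s["position"]); print("bulk",h,(q-p)@ex,s["force"])
h=env.move_linear(q+ex*.004,velocity=.015,stop_force=6); s=env.read_state(); q=np.array(s["position"]); print("again",h,(q-p)@ex,s["force"])
h=env.move_linear(q-[0,0,.005],velocity=.015,stop_force=3); s=env.read_state(); print("down",h,s["position"][2]-G,(np.array(s["position"])-p)@ex,s["force"],s["t"])
```

```text
bulk True 0.021858140186618368 [ 0.50444954  0.64250031 -4.15078787]
again True 0.022319184643318418 [-1.16405155 -1.2351728   0.96598848]
down True 0.08345400972890399 0.022367742066415668 [-1.12748662  1.09346501  5.6884296 ] 28.2667
```

Run:
```python
from h import *
p=np.array(env.read_state()["position"])
env.move_gripper(1.0); env.move_linear([p[0],p[1],.2+G],velocity=.15)
env.reach([.55,.0,.25+G],down(np.radians(183.6))); env.hold(.2)
im1,d1=sv("side","end"); im2,d2=sv("scene","end2"); print(env.read_state()["t"])
cv2.imwrite('pics/endc.png',np.hstack([cv2.resize(i,(400,400),interpolation=2) for i in(im1[235:355,270:390],im2[110:230,150:270])]))
w=np.radians(3.6); ex=np.array([np.cos(w),np.sin(w)]); H=np.array([.57,-.291])+ex*.0192
for cam,d in(("side",d1),("scene",d2)):
    W=cloud(cam,d); q=(W[...,:2]-H)@np.c_[ex,[-ex[1],ex[0]]]; m=(abs(W[...,2]-.102)<.006)&(abs(q[...,1])<.05)&(abs(q[...,0])<.12)
    print(m.sum(),np.median(W[m][:,2]),cv2.minAreaRect(q[m].astype(np.float32)))
```

```text
31.3583
1082 0.10116813298808391 ((0.0030017048120498657, -0.002459987998008728), (0.1430867463350296, 0.06864162534475327), 0.532501757144928)
445 0.1005107260747975 ((0.004081472754478455, 0.00017368048429489136), (0.06304004043340683, 0.14903539419174194), 89.09976196289062)
```

View pics/endc.png

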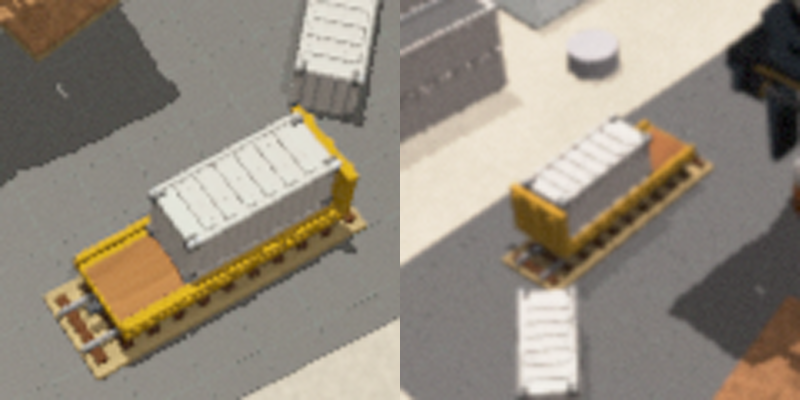

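The container sits on the deck between the kerbs, roof up and against the bulkhead, at left crop (245,195). The arm is clear of everything.

```bash
python3 -c "
from rig import env
print(env.sign_off())"
```

```text
the job is handed in; nothing more can be done
None
```

The job is handed in: the container was stood against the cork board's edge, released, tipped onto the cork and loaded roof up against the wagon's bulkhead, at about 31 s of the 72 s allowed; the verdict wasn't shown.

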